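# Secure a trolley wheel with a C-washer and a click wrench

### The arm

A 7-joint arm with a two-finger parallel gripper is mounted at the origin on a cart in front of the work surface, level with it; the furniture and walls round the work are solid. World frame = base frame: x ahead of the robot, y to its left, z up, the work surface at z = 0. Lengths are in m, angles in rad, forces in N, time in s.
With the tool pointing down it reaches from about 0.4 to 0.85 m from the base axis. Payload 4.5 kg.
Tool frame: the origin (TCP) lies midway between the tips of the shut fingers; the grasp point (between the pads) lies 19 mm behind it; z points along the fingers, y is the line along which they close (so a half turn about z gives the same grasp; the last joint's range is limited). The gripper opens to 88 mm and grips with 3 to 60 N. Pads are 18 mm wide; open, the fingers measure 123 mm over their backs; the gripper's body (75 mm by 187 mm) begins 45 mm behind the grasp point.
Start: joints at [-1.262, 0.689, -0.195, 1.565, 0.157, 0.902, -0.215], TCP at [0.17, 0.602, 0.239] pointing down, gripper open.
Joint ranges: [-3.01, 3.01], [-0.46, 2.08], [-1.47, 1.51], [0.13, 2.56], [-1, 4.14], [0.04, 2.09], [-2.66, 2.66]. Speed limits (rad/s): [2.57, 2.57, 3.14, 3.14, 3.14, 3.14, 3.14].

### API

Orientations are given as a unit quaternion [x, y, z, w].
In Python, from plant import * gives the robot as it stands.
- The arm moves only by the tool send_rows, never from a script. Its argument "targets" is a list of rows, each a list of 2 entries, a list of its own where there are three numbers: the shift along the tool's x, y, z in units of 0.3 m (1.0 is 0.3 m), then the turn, a rotation vector about the tool's x, y, z in units of pi rad (1.0 is pi rad). A call has 1 to 12 rows; each row is the pose to reach, as a shift and turn from the pose commanded when the call began, along the tool's axes at that moment, turning the shorter way round; what a row does not reach only later rows make up. A row lasts 1/8 s, in which the tool goes at most 62.5 mm and 10.7 degrees, less where a joint would pass 70% of its speed; a pose out of reach is approached as far as the arm can. A call with a number of a shift or a turn outside -1 to 1 is refused whole. A call with a gripper value outside its range is refused whole. "fingers" is the opening, from 0 (shut) to 1 (fully open), set as the call begins (left out, the last holds). The fingers move at their own pace and stop on an object; "newtons" is the grip in N (left out, the last holds). Time passes only in rows, so rows that repeat a pose let the fingers close. It gives the time, the measured TCP pose, the force, the opening and the grip force at its end, in the units of the state.
- get_state(): the state, without advancing time (a new reading comes with each control period).
- snapshot(name): name is "scene" or "top" or "wrist"; returns a dict with "img" (400x640x3 uint8, blue, green, red), "fx", "fy", "cx", "cy" (pixels), "cam_to_world" (4x4, takes a point from camera to world coordinates); the wrist camera has in their place "T_tool_cam" (4x4, takes a point from camera to tool coordinates, whose origin is the TCP and whose axes are the flange's). Camera axes: x right, y down, z forward; pixel columns grow to the right and rows downward; lengths in m; the calibration is good to about 2 mm. A picture is of the moment at which its call begins: read the wrist's pose just before it. There is no depth.
- finish_job(): hands the job in; it is judged then, once.
The state is a dict: "clock": time; "q": joint angles; "qd": joint speeds; "joint_torque": joint torques, N m; "tool_pos": TCP position; "eef_rot": TCP orientation; "contact_force": force on the tool from outside, world axes, zero at the start; "moment": the same for the moment, N m; "opening": opening from 0.0 (shut) to 1.0 (fully open); "finger_force": force on a finger pad.
Only numpy, scipy, OpenCV 4.12 (cv2) and the standard library are available. Lean on these libraries where they do the work, as an engineer would, in place of code of your own. Each camera call takes 0.05 s, during which the arm holds its last target. There are 200 camera calls.

### The job

Secure the trolley wheel on its bench stand: slide the open C-shaped washer (not the closed ring) sideways through its gap onto the stub axle, under the nut, fully home and lying flat on the wheel, and let go of it. Then turn the wrench that sits on the nut clockwise as seen from above until the nut is tight and the wrench clicks, so that its handle stays visibly kinked against its head; stop at the click rather than heaving the handle on to its stop, let go and leave the washer in place and the other things where they are.

Things in the scene. Friction and masses are not known exactly. Their poses are not given: they have to be found in the camera images.
- wheel_stand: Fixed dark 130 mm square base plate with a trolley wheel (grey disc, black tyre, 122 mm diameter) lying flat on it. Origin: on the worktop under the axle; z up. The wheel's grey top face is flat out to 46 mm from the axle, 60 mm above the worktop (tyre 3 mm lower). A vertical steel stub axle, 14 mm diameter, stands at the centre, top at 102 mm.
- seat (a point): Point on the axle's axis at the wheel's top face, 60 mm above the worktop; the washer's origin belongs here. Axes as wheel_stand. The nut with the wrench's head (round, 40 mm diameter) sits on the axle; their underside is 12 mm above this point, their top 36 mm: the 8 mm washer slides in between wheel and nut.
- c_washer: Loose flat steel C (horseshoe), 0.16 kg, 8 mm thick, 64 mm wide. Origin: underside, centre of the C's round; z up. Its 22 mm wide slot opens to its +x, closed end a half circle of 11 mm radius about the origin; arms reach to x = +32 mm. Away from the gap, at x = -44 mm, stands a lug to hold it by, across its 14 mm sides (y): 26 mm along x, top 50 mm above the underside.
- ring_washer: Loose steel closed ring of the same size with the same lug, but with no gap: of no use here, leave it. It and the C-washer lie in either of two places. Frame as c_washer. Over the far side of both, keep the gripper clear of the wide round pan of the shop scale: its near edge is at x = 0.52 m (y from 0.03 to -0.35 m), 0.17 to 0.30 m above the worktop.
- wheel_nut (a joint): Turning angle of the nut together with the wrench's head, rad, about the vertical axle; grows clockwise seen from above. Starts anywhere from 0 to 0.4; turns against light friction (0.3 N m) up to 0.70, where the nut is tight and stops dead.
- click_handle (a joint): Breakaway joint of the wrench, rad: angle of the handle against the head about a vertical pin 40 mm from the axle's axis. 0 = straight. Holds stiffly until the nut is tight, then gives way clockwise at 1.1 N m (about 10 N at the grip) and stays as left. Clicked when past 0.14 (8 degrees); hard stop at 0.50; do not take it past 0.40.
- grip (a point): Middle of the wrench's round black grip (24 mm diameter, 92 mm long), on the handle's axis, 84 mm above the worktop and, with the wrench straight, 150 mm from the axle's axis; x axis points outward along the handle. The handle is level and ends 50 mm beyond this point; towards the nut runs a 14 mm wide steel bar. Moves with the handle.
- stapler: Bystander: red and black desk stapler, 34x150x60 mm, origin at its underside.
- calculator: Bystander: desk calculator lying flat, 125x72x16 mm, origin at its underside.
- tea_mug: Bystander: dark mug, 82 mm diameter, 107 mm tall, origin at its underside.
- tape_roll: Bystander: brown roll of packing tape lying flat, 110 mm diameter, 50 mm tall, origin at its underside.
Not all that is in view belongs to the job. What is shaped like the c_washer but orange is not meant.

How it is judged:
By the outcome, as a careful person would: the job done as asked, in the order asked, and still so for the second after the job is handed in, with the robot touching nothing.
It also fails if it takes over 61 s, if anything falls off the work surface, if the arm or the gripper's body presses on something with over 40 N, if the wrist force passes 120 N, or if a joint passes its speed limit or range.

## Working session

There is one attempt and no reset: what is moved stays moved. The work goes in short steps, Python scripts to look and compute and a tool call to move; the robot and the scene stay as the last step left them, time stands still between calls to the robot, and variables do not carry over. Pictures are saved under pics/ and viewed, at most 10 in all, crops included, and the job is handed in when it is done.

Besides the shell and the picture viewer there is one more tool, called after "Request:" as name([rows], argument=value, ...), one row to a line, values as JSON. send_rows: Moves the arm, as the interface text tells. Its arguments: {"type":"object","properties":{"targets":{"type":"array"},"fingers":{"type":"number"},"newtons":{"type":"number"}},"required":["targets"]}

```bash
mkdir -p pics; ls; python3 - <<'E'
from plant import *
import cv2
for n in("scene","top"):
    s=snapshot(n); cv2.imwrite(f"pics/{n}0.png",s["img"]); print(n,s["fx"],s["fy"],s["cx"],s["cy"],s["cam_to_world"])
s=get_state(); print(s["clock"],s["tool_pos"],s["eef_rot"],s["opening"])
E
```

```text
pics
scene 450.89432807801916 450.89432807801916 325.2695061019189 202.0752854103439 [[-0.74546836 -0.28370321  0.60314957 -0.39521575]
 [-0.66653892  0.31502755 -0.67563564  1.1892518 ]
 [ 0.00167127 -0.90568766 -0.4239423   0.74536362]
 [ 0.          0.          0.          1.        ]]
top 396.3410115048403 396.3410115048403 322.13256726074405 201.30259827360405 [[-0.00593502 -0.99522079  0.09746973  0.40972357]
 [-0.99997198  0.00635148  0.00396302  0.16391436]
 [-0.00456316 -0.09744348 -0.9952306   1.18012955]
 [ 0.          0.          0.          1.        ]]
0.1 [0.16946458 0.60100343 0.23801178] [ 1.36913307e-01  9.90582698e-01 -8.12983894e-04 -5.41984782e-05] 1.000506105988548
```

View pics/scene0.png

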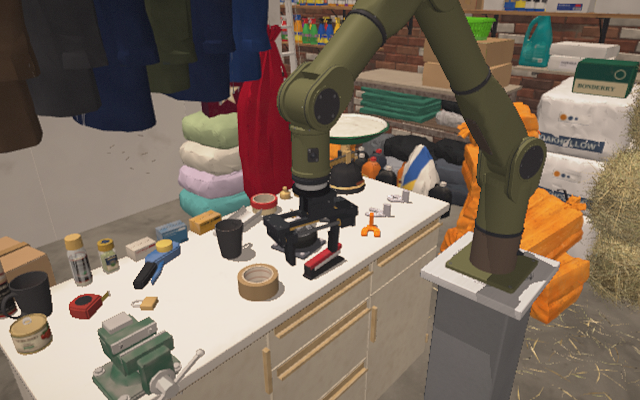

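View pics/top0.png

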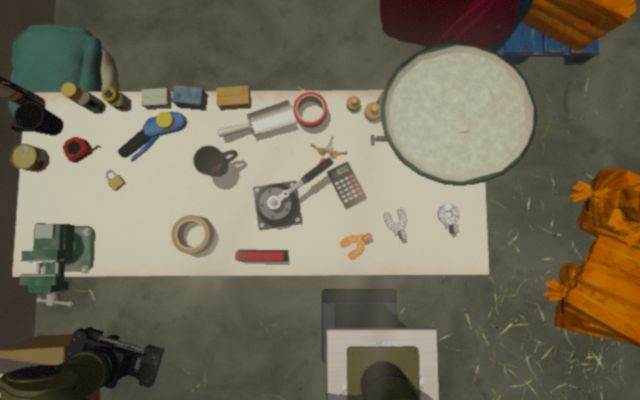

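The top view shows the wheel near (277,204), with the wrench pointing up and right. The C-washer is near (397,223), the ring near (449,218), and an orange decoy near (355,243). I'll enlarge that area.

```bash
python3 - <<'E'
import cv2
i=cv2.imread("pics/top0.png")
a=cv2.resize(i[165:245,245:345],None,fx=6,fy=6,interpolation=cv2.INTER_CUBIC)
b=cv2.resize(i[195:255,335:468],None,fx=6,fy=6,interpolation=cv2.INTER_CUBIC)
cv2.imwrite("pics/a.png",a[:,:]);cv2.imwrite("pics/b.png",b)
E
```

```text
(no output)
```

View pics/a.png

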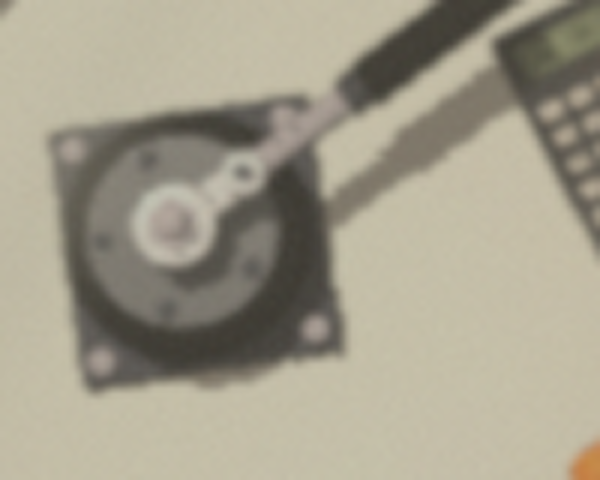

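View pics/b.png

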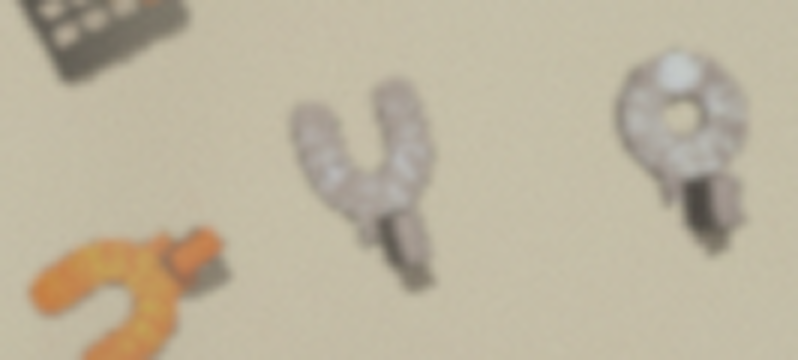

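Readings from the crops, mapped to full-image pixels:
- The axle top is at (273.6,201.9), with the disc centre at (275,202.8) and the pin hole at (285.1,193.4).
- The C-washer's round is near (395.5,222). Its tips are at (386.7,212.2) and (400,208.4), and its lug top is near (405,237).

Next I'll convert these to world coordinates.

```bash
cat > h.py <<'E'
import numpy as np, cv2
from scipy.spatial.transform import Rotation as R
TOP=dict(fx=396.341,cx=322.1326,cy=201.3026,T=np.array([[-0.00593502,-0.99522079,0.09746973,0.40972357],[-0.99997198,0.00635148,0.00396302,0.16391436],[-0.00456316,-0.09744348,-0.9952306,1.18012955],[0,0,0,1]]))
def ray(u,v,z,c=TOP):
    d=c["T"][:3,:3]@np.array([(u-c["cx"])/c["fx"],(v-c["cy"])/c["fx"],1]); o=c["T"][:3,3]
    return o+d*(z-o[2])/d[2]
def wrist(name):
    from plant import get_state,snapshot
    s=get_state(); T=np.eye(4); T[:3,:3]=R.from_quat(s["eef_rot"]).as_matrix(); T[:3,3]=s["tool_pos"]
    w=snapshot("wrist"); cv2.imwrite(f"pics/{name}.png",w["img"])
    c=dict(fx=w["fx"],cx=w["cx"],cy=w["cy"],T=T@np.array(w["T_tool_cam"])); np.savez(f"{name}.npz",**c); return s,c
def move(pos,yaw):
    """rows for TCP pos (world), tool down, tool x-axis heading yaw; steps from current (approx.) pose"""
    from plant import get_state
    s=get_state(); R0=R.from_quat(s["eef_rot"])
    Rt=R.from_matrix([[np.cos(yaw),np.sin(yaw),0],[np.sin(yaw),-np.cos(yaw),0],[0,0,-1]])
    print("shift",np.round(R0.inv().apply(np.array(pos)-s["tool_pos"])/.3,4),"turn",np.round((R0.inv()*Rt).as_rotvec()/np.pi,4))
def state():
    from plant import get_state
    s=get_state(); x=R.from_quat(s["eef_rot"]).as_matrix()
    print("t",round(s["clock"],2),"pos",np.round(s["tool_pos"],4),"yaw",round(np.arctan2(x[1,0],x[0,0]),4),"tilt",np.round(x[:2,2],4),"F",np.round(s["contact_force"],1),"open",round(s["opening"],3),"ff",np.round(s["finger_force"],1)); print("q",np.round(s["q"],2))
E
python3 - <<'E'
from h import *
P=lambda n,u,v,z:print(n,np.round(ray(u,v,z),4))
P("axle",273.6,201.9,.102);P("disc",275.1,202.75,.06);P("pin",285.1,193.4,.09);P("gripend",330,162,.09)
P("tipL",386.7,212.2,.008);P("tipR",400,208.4,.008);P("C",395.5,222,.008);P("lug",405,237,.05);P("ring",449,214,.008)
P("stapler",262,256,.06);P("mug",212,160,.1)
state()
from plant import snapshot
w=snapshot("wrist");print(np.round(w["T_tool_cam"],3),w["fx"])
move([.34,-.03,.30],0.2);move([.34,-.03,.30],0.2+np.pi)
E
```

```text
axle [0.5145 0.3009 0.102 ]
disc [0.5161 0.302  0.06  ]
pin [0.5391 0.2707 0.09  ]
gripend [0.6265 0.1456 0.09  ]
tipL [ 0.4909 -0.0224  0.008 ]
tipR [ 0.5019 -0.0621  0.008 ]
C [ 0.4617 -0.0478  0.008 ]
lug [ 0.4171 -0.0661  0.05  ]
ring [ 0.4844 -0.2065  0.008 ]
stapler [0.3664 0.3379 0.06  ]
mug [0.6324 0.4726 0.1   ]
t 0.1 pos [0.1695 0.601  0.238 ] yaw 2.8669 tilt [-0.0003 -0.0016] F [ 0.2  0.  -0.9] open 1.001 ff 0.0
q [-1.26  0.69 -0.19  1.57  0.16  0.9  -0.22]
[[-0.001 -0.963 -0.271  0.068]
 [ 1.    -0.001  0.001  0.   ]
 [-0.001 -0.271  0.963 -0.145]
 [ 0.     0.     0.     1.   ]] 345.75896513494007
shift [-1.1178 -1.8709 -0.2037] turn [-1.000e-04  6.000e-04  8.489e-01]
shift [-1.1178 -1.8709 -0.2037] turn [-4.000e-04 -1.000e-04 -1.511e-01]
```

Request:
send_rows([
  [[-0.2,-0.13,-0.01],[0,0,-0.02]],
  [[-0.4,-0.27,-0.02],[0,0,-0.04]],
  [[-0.6,-0.4,-0.03],[0,0,-0.06]],
  [[-0.8,-0.53,-0.04],[0,0,-0.08]],
  [[-0.95,-0.63,-0.04],[0,0,-0.087]],
  [[-0.985,-0.66,-0.04],[0,0,-0.087]],
], fingers=1)

```text
clock: 0.9
tool_pos: [0.4023, 0.3278, 0.2506]
eef_rot: [0.002, 1.0, -0.001, 0.0]
contact_force: [0.0, 0.9, -0.3]
opening: 1.001
finger_force: 0.0
```

```bash
python3 - <<'E'
from h import *
state(); move([.39,-.065,.22],np.pi+.3)
E
```

```text
t 0.9 pos [0.4023 0.3278 0.2506] yaw 3.1371 tilt [ 0.0004 -0.0012] F [ 0.   0.9 -0.3] open 1.001 ff 0.0
q [-0.57  0.54 -0.32  1.86  0.24  0.77  0.55]
shift [ 0.0351 -1.3094  0.1035] turn [-0.0004  0.0001 -0.0969]
```

Request:
send_rows([
  [[0.01,-0.2,0.01],[0,0,-0.015]],
  [[0.02,-0.4,0.03],[0,0,-0.03]],
  [[0.02,-0.6,0.05],[0,0,-0.05]],
  [[0.03,-0.8,0.07],[0,0,-0.07]],
  [[0.035,-0.95,0.09],[0,0,-0.09]],
  [[0.035,-1.0,0.1],[0,0,-0.097]],
])

```text
clock: 1.65
tool_pos: [0.3883, 0.0276, 0.2203]
eef_rot: [-0.149, 0.989, -0.001, -0.001]
contact_force: [0.9, -0.6, -0.4]
opening: 0.999
finger_force: 0.0
```

```bash
python3 - <<'E'
from h import *
state(); move([.39,-.065,.22],np.pi+.3)
E
```

```text
t 1.65 pos [0.3883 0.0276 0.2203] yaw -2.8422 tilt [-0.0018 -0.0016] F [ 0.9 -0.6 -0.4] open 0.999 ff 0.0
q [ 0.1   0.46 -0.42  2.24  0.38  0.51  1.25]
shift [ 0.0856 -0.2964  0.0014] turn [-0.0003 -0.0007 -0.0002]
```

Request:
send_rows([
  [[0.05,-0.15,0],[0,0,0]],
  [[0.085,-0.29,0],[0,0,0]],
  [[0.085,-0.295,0],[0,0,0]],
  [[0.085,-0.295,0],[0,0,0]],
])

```text
clock: 2.15
tool_pos: [0.3916, -0.0607, 0.2207]
eef_rot: [-0.151, 0.989, 0.0, 0.0]
contact_force: [-0.3, 1.0, 1.5]
opening: 1.004
finger_force: 0.0
```

```bash
python3 - <<'E'
from h import *
s,c=wrist("w1");state()
i=cv2.imread("pics/w1.png");cv2.imwrite("pics/w1b.png",cv2.resize(i,(800,500),interpolation=cv2.INTER_CUBIC))
E
```

```text
t 2.2 pos [ 0.3916 -0.0601  0.2208] yaw -2.8367 tilt [0.0004 0.0008] F [-0.2 -0.1  1.2] open 0.998 ff 0.0
q [ 0.34  0.46 -0.44  2.23  0.39  0.52  1.47]
```

View pics/w1b.png

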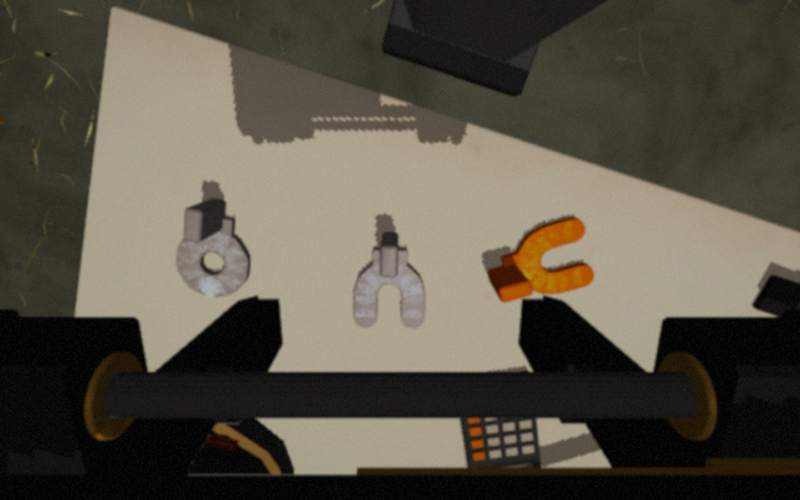

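The wrist view shows the C upright in the image: gap down, lug up. Its tips are at (364,325) and (413,325) and the lug near (389,255), in the enlarged picture's pixels. I'll enlarge further.

```bash
python3 - <<'E'
import cv2
i=cv2.imread("pics/w1.png");cv2.imwrite("pics/w1c.png",cv2.resize(i[165:270,270:355],None,fx=5.7,fy=5.7,interpolation=cv2.INTER_CUBIC))
E
```

```text
(no output)
```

View pics/w1c.png

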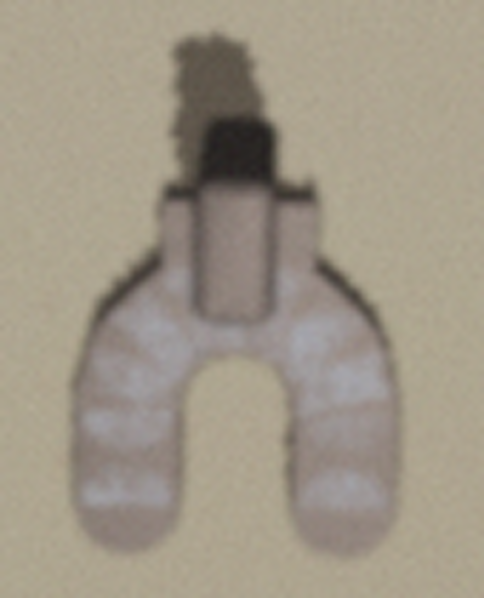

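The crop shows the lug top's corners at (197,182), (275,182), (193,320) and (273,320). The slot edges are at x = 183 and 288, the outer edges at 77 and 400, and the tips at (125,550) and (345,553).

```bash
cat >> h.py <<'E'
def W(n,u,v,z,x0=0,y0=0,f=1.):
    c=dict(np.load(n+".npz")); return ray((u+.5)/f-.5+x0,(v+.5)/f-.5+y0,z,c)
E
python3 - <<'E'
from h import *
P=lambda u,v,z:W("w1",u,v,z,270,165,5.7)
l=P(235,252,.05); a=P(125,550,.008);b=P(345,553,.008);m=(a+b)/2
so=(P(77,430,.008)+P(400,430,.008))/2; 
print("lug",l,"tips",a,b,m,"out",so)
print("yaw lug->tips",np.arctan2(*(m-l)[1::-1]),"from tips perp",np.arctan2(*(a-b)[1::-1])-np.pi/2, np.linalg.norm((m-l)[:2]),np.linalg.norm(a-b))
y=np.arctan2(*(m-l)[1::-1]); print("len lugtop", np.linalg.norm(P(236,182,.05)-P(233,320,.05)))
for z in (.06,.034): move([l[0],l[1],z],np.pi+y)
E
```

```text
lug [ 0.42460673 -0.0597138   0.05      ] tips [ 0.50363106 -0.05963745  0.008     ] [ 0.49123657 -0.01763179  0.008     ] [ 0.49743381 -0.03863462  0.008     ] out [ 0.47232958 -0.04555684  0.008     ]
yaw lug->tips 0.28174209121407695 from tips perp -2.854667568422575 0.07581632623519093 0.04379610190859055
len lugtop 0.024328113174089377
shift [-0.105  -0.0321  0.5359] turn [0.0002 0.0002 0.0074]
shift [-0.105  -0.0321  0.6226] turn [0.0002 0.0002 0.0074]
```

Request:
send_rows([
  [[-0.06,-0.02,0.15],[0,0,0.004]],
  [[-0.105,-0.032,0.3],[0,0,0.007]],
  [[-0.105,-0.032,0.45],[0,0,0.007]],
  [[-0.105,-0.032,0.55],[0,0,0.007]],
  [[-0.105,-0.032,0.63],[0,0,0.007]],
  [[-0.105,-0.032,0.68],[0,0,0.007]],
  [[-0.105,-0.032,0.68],[0,0,0.007]],
], fingers=0.5)

```text
clock: 3.08
tool_pos: [0.412, -0.0603, 0.0193]
eef_rot: [-0.147, 0.989, -0.0, -0.02]
contact_force: [-2.0, -0.4, -1.2]
opening: 0.502
finger_force: 0.0
```

Request:
send_rows([
  [[0,0,0],[0,0,0]],
  [[0,0,0],[0,0,0]],
  [[0,0,0],[0,0,0]],
  [[0,0,0],[0,0,0]],
  [[0,0,0],[0,0,0]],
  [[0,0,0],[0,0,0]],
  [[0,0,0],[0,0,0]],
  [[0,0,0],[0,0,0]],
], fingers=0, newtons=40)

```text
clock: 4.08
tool_pos: [0.4116, -0.0623, 0.02]
eef_rot: [-0.144, 0.989, 0.0, -0.02]
contact_force: [-0.7, -1.5, 6.1]
opening: 0.156
finger_force: 39.9
```

```bash
python3 - <<'E'
from h import *
state()
E
```

```text
t 4.08 pos [ 0.4116 -0.0623  0.02  ] yaw -2.8515 tilt [-0.0406 -0.005 ] F [-0.7 -1.5  6.1] open 0.156 ff 39.9
q [ 0.28  0.93 -0.4   2.27  1.52  0.32  0.36]
```

The lug is gripped, but 12 mm off along it and with the tool tilted, because the wrist was slowed near a singularity. I'll open and correct the pose.

Request:
send_rows([
  [[0,0,0],[0,0,0]],
  [[0,0,0],[0,0,0]],
  [[0,0,0],[0,0,0]],
], fingers=0.5)

```text
clock: 4.45
tool_pos: [0.4115, -0.0619, 0.0195]
eef_rot: [-0.145, 0.989, 0.001, -0.021]
contact_force: [-0.2, -0.4, -1.6]
opening: 0.469
finger_force: 0.0
```

```bash
python3 - <<'E'
from h import *
state(); move([.4246,-.0597,.018],np.pi+.283)
E
```

```text
t 4.45 pos [ 0.4115 -0.0619  0.0195] yaw -2.8513 tilt [-0.0413 -0.004 ] F [-0.2 -0.4 -1.6] open 0.469 ff 0.0
q [ 0.28  0.94 -0.4   2.27  1.52  0.32  0.36]
shift [-0.044  -0.0056  0.003 ] turn [ 0.0025 -0.013   0.0023]
```

Request:
send_rows([
  [[-0.022,-0.003,0.002],[0.001,-0.006,0.001]],
  [[-0.044,-0.006,0.003],[0.0025,-0.013,0.002]],
  [[-0.044,-0.006,0.003],[0.0025,-0.013,0.002]],
  [[-0.044,-0.006,0.003],[0.0025,-0.013,0.002]],
  [[-0.044,-0.006,0.003],[0.0025,-0.013,0.002]],
  [[-0.044,-0.006,0.003],[0.0025,-0.013,0.002]],
])

```text
clock: 5.2
tool_pos: [0.4246, -0.0599, 0.0181]
eef_rot: [-0.141, 0.99, -0.0, 0.0]
contact_force: [0.5, 0.3, 0.6]
opening: 0.499
finger_force: 0.0
```

```bash
python3 - <<'E'
from h import *
state(); move([.4246,-.0597,.018],np.pi+.283)
E
```

```text
t 5.2 pos [ 0.4246 -0.0599  0.0181] yaw -2.8578 tilt [ 0.0001 -0.0002] F [0.5 0.3 0.6] open 0.499 ff 0.0
q [ 0.3   0.94 -0.43  2.27  1.65  0.34  0.23]
shift [-0.0002  0.0007  0.0004] turn [-0.0001  0.      0.0003]
```

Request:
send_rows([
  [[0,0,0],[0,0,0]],
  [[0,0,0],[0,0,0]],
  [[0,0,0],[0,0,0]],
  [[0,0,0],[0,0,0]],
  [[0,0,0],[0,0,0]],
  [[0,0,0],[0,0,0]],
], fingers=0, newtons=50)

```text
clock: 5.95
tool_pos: [0.4246, -0.0598, 0.0181]
eef_rot: [-0.141, 0.99, 0.0, 0.0]
contact_force: [-0.7, 0.3, 0.6]
opening: 0.155
finger_force: 50.0
```

```bash
python3 - <<'E'
from h import *
s,c=wrist("w2");state()
i=cv2.imread("pics/w2.png");cv2.imwrite("pics/w2b.png",cv2.resize(i[180:400,190:450],(780,660))[:600])
E
```

```text
t 6.0 pos [ 0.4246 -0.0598  0.0181] yaw -2.8578 tilt [0.0002 0.0001] F [-0.5 -0.2  0.2] open 0.155 ff 50.0
q [ 0.3   0.94 -0.43  2.27  1.65  0.34  0.23]
```

View pics/w2b.png

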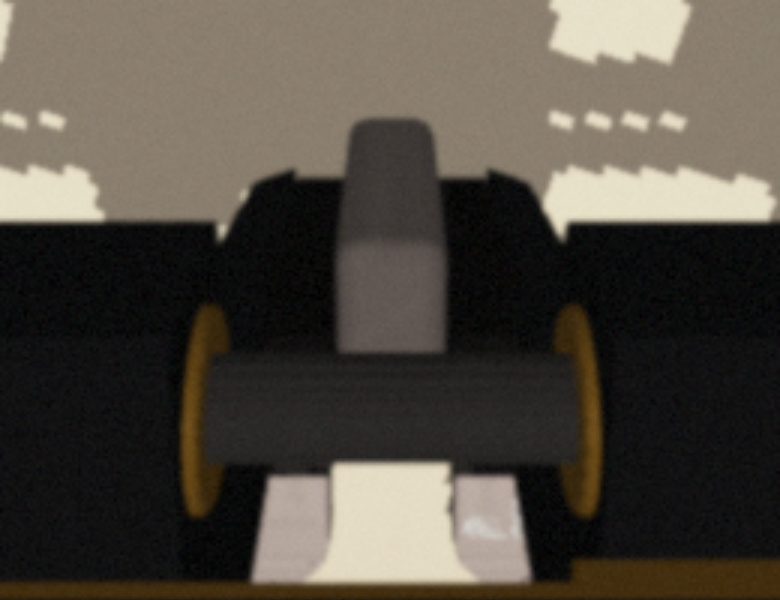

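The lug sits straight between the fingers, with its rear top edge at row 242 of the crop (190+391/3, 180+242/3). The slot is centred below it.

```bash
python3 - <<'E'
from h import *
p=W("w2",391,242,.05,190,180,3.)
yw=.283; d=(p-np.array([.4246,-.0598,.05]))
print("rear edge along/lat of tool:",d[0]*np.cos(yw)+d[1]*np.sin(yw), -d[0]*np.sin(yw)+d[1]*np.cos(yw))
E
```

```text
rear edge along/lat of tool: -0.01285200163474971 -0.0002612527679264477
```

Request:
send_rows([
  [[0,0,-0.05],[0,0,0]],
  [[0,0,-0.13],[0,0,0]],
  [[0,0,-0.22],[0,0,0]],
  [[0,0,-0.32],[0,0,0]],
  [[0,0,-0.42],[0,0,0]],
  [[0,0,-0.52],[0,0,0]],
  [[0,0,-0.6],[0,0,0]],
  [[0,0,-0.6],[0,0,0]],
  [[0,0,-0.6],[0,0,0]],
])

```text
clock: 7.12
tool_pos: [0.424, -0.0603, 0.1973]
eef_rot: [-0.141, 0.99, -0.0, -0.001]
contact_force: [-0.5, 0.4, -1.4]
opening: 0.154
finger_force: 50.0
```

```bash
python3 - <<'E'
from h import *
state(); move([.395,.20,.20],np.pi);move([.395,.3015,.20],np.pi)
E
```

```text
t 7.12 pos [ 0.424  -0.0603  0.1973] yaw -2.8581 tilt [-0.0012 -0.0006] F [-0.5  0.4 -1.4] open 0.154 ff 50.0
q [ 0.52  0.6  -0.75  2.16  0.71  0.64  1.11]
shift [-0.15    0.86   -0.0093] turn [-0.0001 -0.0004  0.0902]
shift [-0.2446  1.1848 -0.0095] turn [-0.0001 -0.0004  0.0902]
```

Request:
send_rows([
  [[-0.02,0.12,0],[0,0,0.01]],
  [[-0.05,0.28,0],[0,0,0.03]],
  [[-0.08,0.44,0],[0,0,0.05]],
  [[-0.11,0.6,-0.005],[0,0,0.07]],
  [[-0.14,0.74,-0.01],[0,0,0.08]],
  [[-0.15,0.83,-0.01],[0,0,0.09]],
  [[-0.15,0.86,-0.01],[0,0,0.09]],
  [[-0.15,0.86,-0.01],[0,0,0.09]],
])

```text
clock: 8.12
tool_pos: [0.3951, 0.1997, 0.2003]
eef_rot: [-0.001, 1.0, -0.001, -0.001]
contact_force: [-0.3, -0.6, -0.8]
opening: 0.157
finger_force: 50.0
```

```bash
python3 - <<'E'
from h import *
state(); move([.395,.3015,.20],np.pi);move([.395,.3015,.14],np.pi)
E
```

```text
t 8.12 pos [0.3951 0.1997 0.2003] yaw -3.1393 tilt [-0.0011 -0.0018] F [-0.3 -0.6 -0.8] open 0.157 ff 50.0
q [-0.16  0.59 -0.63  2.12  0.6   0.62  0.35]
shift [-0.0005  0.3395  0.0005] turn [-0.0006 -0.0004  0.0007]
shift [-0.0008  0.3398  0.2005] turn [-0.0006 -0.0004  0.0007]
```

Request:
send_rows([
  [[0,0.08,0],[0,0,0]],
  [[0,0.2,0.03],[0,0,0]],
  [[0,0.3,0.1],[0,0,0]],
  [[0,0.34,0.17],[0,0,0]],
  [[0,0.34,0.2],[0,0,0]],
  [[0,0.34,0.2],[0,0,0]],
])

```text
clock: 8.88
tool_pos: [0.3957, 0.3, 0.1404]
eef_rot: [0.0, 1.0, -0.002, -0.0]
contact_force: [0.0, -0.2, -1.3]
opening: 0.156
finger_force: 50.0
```

```bash
python3 - <<'E'
from h import *
from plant import snapshot
s,c=wrist("w3");state()
t=snapshot("top")["img"];cv2.imwrite("pics/t3.png",t)
a=cv2.resize(cv2.imread("pics/w3.png")[200:400,170:470],(600,400));b=cv2.resize(t[165:245,230:350],None,fx=5,fy=5,interpolation=cv2.INTER_CUBIC)[:200+200]
cv2.imwrite("pics/m3.png",cv2.vconcat([a,b])[:800]) 
import numpy as np
cv2.imwrite("pics/m3.png",cv2.resize(cv2.hconcat([a,b]),(800,267)))
cv2.imwrite("pics/t3b.png",cv2.resize(t[165:245,230:350],None,fx=6,fy=6,interpolation=cv2.INTER_CUBIC))
E
```

```text
t 8.93 pos [0.3959 0.3005 0.141 ] yaw 3.1408 tilt [ 0.    -0.002] F [-0.9  0.8 -1.1] open 0.152 ff 50.0
q [-0.42  0.73 -0.53  2.03  0.68  0.57  0.14]
```

View pics/m3.png

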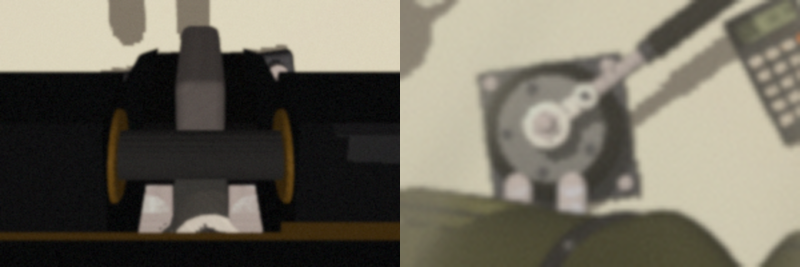

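The top view shows the tips at (517,183) and (571,183), either side of the axle at (547,125) and about to straddle it. In the wrist view the nut's bright ring sits slightly right (+y) of the slot centre, so I'll measure that offset numerically.

```bash
python3 - <<'E'
from h import *
g=cv2.cvtColor(cv2.imread("pics/w3.png"),cv2.COLOR_BGR2GRAY)
for r in range(338,376,4): print(r,' '.join(map(str,g[r,266:376:2])))
E
```

```text
338 3 10 6 4 6 12 27 66 83 82 86 78 76 75 77 74 69 42 55 55 51 53 51 54 54 53 52 55 52 55 54 51 54 52 57 55 51 43 61 78 78 81 76 80 84 86 89 71 19 7 8 9 4 11 4
342 3 13 11 12 7 5 50 150 158 155 156 156 154 158 158 160 141 67 54 53 51 57 53 51 53 53 54 54 58 56 56 60 57 56 56 54 50 59 136 159 162 160 158 156 155 160 161 153 52 9 12 7 0 7 7
346 1 12 9 2 9 13 110 166 172 167 159 156 154 161 160 159 145 67 49 55 53 53 57 56 60 63 61 61 62 70 65 65 61 61 61 66 60 64 136 158 159 160 159 160 162 164 168 168 106 13 6 5 5 3 4
350 6 5 9 11 13 31 151 179 185 192 188 179 180 168 159 157 140 70 55 55 54 58 59 58 61 61 63 62 66 59 61 64 62 60 58 65 64 63 141 156 161 170 177 177 173 172 175 167 128 25 10 5 8 10 8
354 5 5 5 10 2 64 172 178 187 189 186 176 173 172 166 162 143 78 54 58 54 55 61 62 60 65 65 61 61 66 62 65 60 65 62 61 62 68 135 167 175 179 175 168 168 172 170 168 158 60 1 4 12 12 6
358 7 3 10 13 10 112 174 182 183 185 179 175 174 168 168 165 146 70 53 55 61 60 57 57 60 61 66 65 65 65 63 67 68 70 63 63 64 68 143 171 173 171 163 164 163 166 168 167 159 107 10 4 10 3 1
362 10 3 9 3 30 128 157 157 155 156 155 158 156 158 158 155 134 66 55 61 60 61 64 68 82 118 145 170 180 178 188 189 187 186 181 161 128 106 140 157 157 159 154 159 155 160 156 160 157 122 27 2 6 2 10
366 9 5 11 8 54 148 154 156 158 157 157 155 157 152 146 149 89 56 54 59 67 114 169 184 188 190 190 189 186 182 191 190 194 192 192 189 196 197 175 158 155 155 158 154 157 156 154 154 153 148 61 6 11 8 11
370 16 4 9 3 95 151 154 156 153 154 155 151 133 144 125 74 57 52 68 118 169 181 189 193 193 191 182 141 115 85 121 138 159 188 190 192 190 191 195 188 170 157 156 152 153 154 154 154 155 154 107 19 3 9 1
374 32 35 34 39 76 96 91 96 95 97 98 94 87 57 50 50 56 52 83 107 110 108 109 112 109 96 63 51 46 47 50 43 43 54 63 76 83 108 110 112 115 106 96 90 95 96 86 94 92 98 70 38 37 37 34
```

```bash
python3 - <<'E'
from h import *
print(W("w3",320.3,352,.131),W("w3",326,374,.096),W("w3",326,378,.102),W("w3",327,361,.096), "top axle",ray(273.7,202.05,.102),"top tips mid",ray(273.0,219.6,.131))
E
```

```text
[0.45620796 0.30014888 0.131     ] [0.50262122 0.30382956 0.096     ] [0.50022812 0.3037355  0.102     ] [0.49226887 0.30445438 0.096     ] top axle [0.51410397 0.30064617 0.102     ] top tips mid [0.4645973  0.29854453 0.131     ]
```

Request:
send_rows([
  [[0,0.004,0.04],[0,0,0]],
  [[0,0.008,0.1],[0,0,0]],
  [[0,0.008,0.16],[0,0,0]],
  [[0,0.008,0.195],[0,0,0]],
  [[0,0.008,0.203],[0,0,0]],
  [[0,0.008,0.203],[0,0,0]],
  [[0,0.008,0.203],[0,0,0]],
])

```text
clock: 9.85
tool_pos: [0.3958, 0.305, 0.0806]
eef_rot: [-0.0, 1.0, 0.0, 0.0]
contact_force: [0.4, -0.7, -0.6]
opening: 0.15
finger_force: 50.0
```

```bash
python3 - <<'E'
from h import *
state(); move([.4685,.303,.0801],np.pi)
E
```

```text
t 9.85 pos [0.3958 0.305  0.0806] yaw -3.1407 tilt [0.001  0.0005] F [ 0.4 -0.7 -0.6] open 0.15 ff 50.0
q [-0.5   0.83 -0.41  2.06  0.8   0.42  0.03]
shift [-0.2424 -0.0068  0.002 ] turn [0.0002 0.0003 0.0003]
```

Request:
send_rows([
  [[-0.03,-0.005,0.002],[0,0,0]],
  [[-0.07,-0.006,0.002],[0,0,0]],
  [[-0.11,-0.006,0.002],[0,0,0]],
  [[-0.15,-0.006,0.002],[0,0,0]],
  [[-0.19,-0.006,0.002],[0,0,0]],
  [[-0.22,-0.006,0.002],[0,0,0]],
  [[-0.242,-0.006,0.002],[0,0,0]],
  [[-0.242,-0.006,0.002],[0,0,0]],
  [[-0.242,-0.006,0.002],[0,0,0]],
])

```text
clock: 10.98
tool_pos: [0.4676, 0.3031, 0.0796]
eef_rot: [-0.001, 1.0, -0.0, -0.0]
contact_force: [-0.0, -0.4, -0.8]
opening: 0.157
finger_force: 50.0
```

```bash
python3 - <<'E'
from h import *
state()
E
```

```text
t 10.97 pos [0.4676 0.3031 0.0796] yaw -3.1399 tilt [-0.0003 -0.0003] F [-0.  -0.4 -0.8] open 0.157 ff 50.0
q [-0.37  0.88 -0.49  1.88  0.74  0.57  0.21]
```

Request:
send_rows([
  [[-0.003,0,0],[0,0,0]],
  [[-0.007,0,0],[0,0,0]],
  [[-0.01,0,0],[0,0,0]],
  [[-0.01,0,0],[0,0,0]],
])

```text
clock: 11.48
tool_pos: [0.4712, 0.303, 0.0796]
eef_rot: [-0.0, 1.0, -0.0, 0.0]
contact_force: [-0.3, 0.9, -1.5]
opening: 0.154
finger_force: 50.0
```

Request:
send_rows([
  [[-0.003,0,0],[0,0,0]],
  [[-0.005,0,0],[0,0,0]],
  [[-0.005,0,0],[0,0,0]],
])

```text
clock: 11.85
tool_pos: [0.4727, 0.303, 0.0796]
eef_rot: [-0.001, 1.0, -0.0, 0.0]
contact_force: [-0.2, -0.7, -1.5]
opening: 0.151
finger_force: 50.0
```

Request:
send_rows([
  [[-0.003,0,0],[0,0,0]],
  [[-0.005,0,0],[0,0,0]],
  [[-0.005,0,0],[0,0,0]],
])

```text
clock: 12.22
tool_pos: [0.4733, 0.3031, 0.0795]
eef_rot: [-0.001, 1.0, -0.0, -0.0]
contact_force: [-2.4, -0.0, 1.0]
opening: 0.153
finger_force: 50.0
```

Request:
send_rows([
  [[-0.003,0,0],[0,0,0]],
  [[-0.005,0,0],[0,0,0]],
  [[-0.005,0,0],[0,0,0]],
])

```text
clock: 12.6
tool_pos: [0.4736, 0.303, 0.0795]
eef_rot: [-0.001, 1.0, -0.0, -0.001]
contact_force: [-5.6, -0.7, 3.0]
opening: 0.155
finger_force: 50.0
```

Contact with the axle comes at x ≈ 0.473, so centred is about 0.469. I'll back off to there and lower the washer onto the wheel.

Request:
send_rows([
  [[0.01,0,0],[0,0,0]],
  [[0.018,0,0],[0,0,0]],
  [[0.018,0,0.003],[0,0,0]],
  [[0.018,0,0.006],[0,0,0]],
  [[0.018,0,0.006],[0,0,0]],
])

```text
clock: 13.22
tool_pos: [0.4707, 0.303, 0.0782]
eef_rot: [-0.0, 1.0, -0.0, 0.001]
contact_force: [-0.3, -0.2, 2.7]
opening: 0.155
finger_force: 50.0
```

```bash
python3 - <<'E'
from h import *
state()
E
```

```text
t 13.22 pos [0.4707 0.303  0.0782] yaw -3.1409 tilt [ 0.0013 -0.0001] F [-0.3 -0.2  2.7] open 0.155 ff 50.0
q [-0.37  0.88 -0.49  1.88  0.74  0.57  0.22]
```

Request:
send_rows([
  [[0.005,0,0.001],[0,0,0]],
  [[0.005,0,0.001],[0,0,0]],
])

```text
clock: 13.48
tool_pos: [0.4705, 0.3031, 0.0781]
eef_rot: [-0.0, 1.0, 0.0, 0.002]
contact_force: [3.0, -1.4, 5.3]
opening: 0.157
finger_force: 50.0
```

Request:
send_rows([
  [[0,0,0],[0,0,0]],
  [[0,0,0],[0,0,0]],
  [[0,0,0],[0,0,0]],
  [[0,0,0],[0,0,0]],
], fingers=0.45)

```text
clock: 13.98
tool_pos: [0.4684, 0.3031, 0.0773]
eef_rot: [-0.001, 1.0, -0.0, -0.0]
contact_force: [0.2, -0.9, 0.4]
opening: 0.449
finger_force: 0.0
```

```bash
python3 - <<'E'
from h import *
state()
E
```

```text
t 13.97 pos [0.4684 0.3031 0.0773] yaw -3.1403 tilt [-0.0003 -0.0002] F [ 0.2 -0.9  0.4] open 0.449 ff 0.0
q [-0.37  0.88 -0.49  1.88  0.74  0.57  0.21]
```

Request:
send_rows([
  [[0,0,-0.05],[0,0,0]],
  [[0,0,-0.15],[0,0,0]],
  [[0,0,-0.28],[0,0,0]],
  [[-0.04,-0.04,-0.36],[0,0,0.03]],
  [[-0.12,-0.11,-0.38],[0,0,0.08]],
  [[-0.2,-0.18,-0.38],[0,0,0.13]],
  [[-0.28,-0.25,-0.36],[0,0,0.18]],
  [[-0.36,-0.32,-0.32],[0,0,0.23]],
  [[-0.42,-0.38,-0.3],[0,0,0.28]],
  [[-0.443,-0.403,-0.28],[0,0,0.3]],
  [[-0.443,-0.403,-0.28],[0,0,0.3]],
  [[-0.443,-0.403,-0.28],[0,0,0.3]],
], fingers=0.5)

```text
clock: 15.48
tool_pos: [0.6008, 0.1839, 0.162]
eef_rot: [0.452, 0.892, 0.001, -0.0]
contact_force: [0.2, -0.3, 0.2]
opening: 0.5
finger_force: 0.0
```

```bash
python3 - <<'E'
from h import *
from plant import snapshot
s,c=wrist("w4");state()
t=snapshot("top")["img"];cv2.imwrite("pics/t4.png",t)
a=cv2.imread("pics/w4.png")[100:400,120:520]
b=cv2.resize(t[165:245,240:320],(400,400),interpolation=cv2.INTER_CUBIC)
cv2.imwrite("pics/m4.png",cv2.hconcat([cv2.copyMakeBorder(a,0,100,0,0,cv2.BORDER_CONSTANT),b]))
E
```

```text
t 15.53 pos [0.6009 0.1839 0.162 ] yaw 2.2035 tilt [0.     0.0012] F [-0.6  0.  -0.1] open 0.501 ff 0.0
q [-0.16  0.81 -0.38  1.62  0.39  0.79 -0.08]
```

View pics/m4.png

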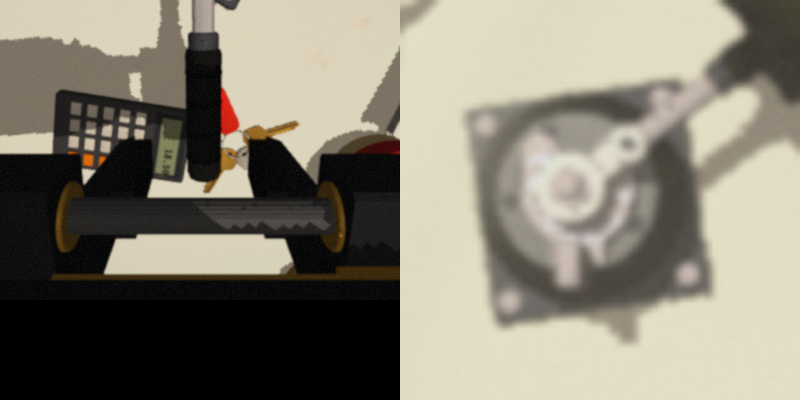

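The washer sits round the axle under the nut, with its lug toward the robot. In the wrist crop the grip runs from (204,50) to (203,180), parallel to the tool's x axis and between the fingers.

```bash
python3 - <<'E'
from h import *
a=W("w4",324.3,150,.086);b=W("w4",323.3,279,.084);print(a,b,np.linalg.norm(a-b),"dir",np.arctan2(*(b-a)[1::-1]))
A=np.array([.513,.303]);print("from axle",np.hypot(*(a[:2]-A)),np.hypot(*(b[:2]-A)),np.arctan2(*(a[:2]-A)[::-1]),np.arctan2(*(b[:2]-A)[::-1]))
R0=R.from_quat
y=np.array([np.sin(2.2035),-np.cos(2.2035)]);print("lat of handle wrt tool y",((a+b)/2)[:2]@y-np.array([.6009,.1839])@y)
E
```

```text
[0.58127525 0.21741624 0.086     ] [0.63583012 0.14227163 0.084     ] 0.09288135268682199 dir -0.9428339681610431
from axle 0.10948100325366333 0.2022890176770957 -0.897423070185705 -0.9182630729604621
lat of handle wrt tool y 0.003772909673315894
```

Request:
send_rows([
  [[0,0,0.08],[0,0,0]],
  [[0,0,0.18],[0,0,0]],
  [[0,0,0.27],[0,0,0]],
  [[0,0,0.32],[0,0,0]],
  [[0,0,0.323],[0,0,0]],
  [[0,0,0.323],[0,0,0]],
])

```text
clock: 16.32
tool_pos: [0.6023, 0.1828, 0.0656]
eef_rot: [0.453, 0.891, 0.001, 0.001]
contact_force: [0.2, -0.9, 0.9]
opening: 0.501
finger_force: 0.0
```

Request:
send_rows([
  [[0.0006,-0.025,0],[0,0,0.016]],
  [[0.0025,-0.05,0],[0,0,0.032]],
  [[0.0056,-0.075,0],[0,0,0.048]],
  [[0.01,-0.1,0],[0,0,0.064]],
  [[0.01,-0.1,0],[0,0,0.064]],
])

```text
clock: 16.95
tool_pos: [0.5764, 0.1674, 0.0659]
eef_rot: [0.54, 0.841, 0.001, 0.001]
contact_force: [-0.3, -0.5, -0.3]
opening: 0.497
finger_force: 0.0
```

```bash
cat >> h.py <<'E'
def wr():
    from plant import get_state
    s=get_state(); x=R.from_quat(s["eef_rot"]).as_matrix(); y=x[:2,1]
    p=np.array(s["tool_pos"]); f=np.array(s["contact_force"]); r=p[:2]-[.513,.303]
    print("t",round(s["clock"],2),"tool ang",round(np.arctan2(r[1],r[0]),4),"rad",round(np.hypot(*r),4),"phi",round(np.arctan2(-x[1,0],-x[0,0]),4),"z",round(p[2],4),"Ftan",round(f[:2]@y,2),"Frad",round(f[:2]@x[:2,0],2),"q",np.round(s["q"],2))
    return s
E
python3 -c "
from h import *
wr()"
```

```text
t 16.95 tool ang -1.1335 rad 0.1497 phi -1.1418 z 0.0659 Ftan -0.47 Frad -0.33 q [-0.22  0.9  -0.25  1.76  0.4   0.52 -0.3 ]
```

Request:
send_rows([
  [[0.0006,-0.025,0],[0,0,0.016]],
  [[0.0025,-0.05,0],[0,0,0.032]],
  [[0.0025,-0.05,0],[0,0,0.032]],
])

```text
clock: 17.32
tool_pos: [0.5624, 0.1618, 0.0654]
eef_rot: [0.582, 0.813, 0.001, 0.001]
contact_force: [0.0, -0.8, 1.4]
opening: 0.5
finger_force: 0.2
```

Request:
send_rows([
  [[0.0006,-0.025,0],[0,0,0.016]],
  [[0.0025,-0.05,0],[0,0,0.032]],
])

```text
clock: 17.58
tool_pos: [0.5489, 0.1581, 0.0653]
eef_rot: [0.622, 0.783, 0.002, 0.001]
contact_force: [2.2, 0.6, 0.0]
opening: 0.499
finger_force: 0.9
```

```bash
python3 - <<'E'
from h import *
from plant import snapshot
wr()
t=snapshot("top")["img"];cv2.imwrite("pics/t5.png",t)
E
```

```text
t 17.57 tool ang -1.3276 rad 0.1493 phi -1.3436 z 0.0653 Ftan 2.26 Frad 0.06 q [-0.25  0.88 -0.18  1.86  0.34  0.44 -0.45]
```

Request:
send_rows([
  [[0.0003,-0.013,0],[0,0,0.008]],
  [[0.0006,-0.025,0],[0,0,0.016]],
])

```text
clock: 17.88
tool_pos: [0.5406, 0.1563, 0.0649]
eef_rot: [0.642, 0.767, 0.001, 0.0]
contact_force: [2.0, 0.8, 1.7]
opening: 0.504
finger_force: 0.9
```

Request:
send_rows([
  [[0.0003,-0.013,0],[0,0,0.008]],
  [[0.0006,-0.025,0],[0,0,0.016]],
])

```text
clock: 18.12
tool_pos: [0.5324, 0.1548, 0.0646]
eef_rot: [0.661, 0.75, 0.0, 0.0]
contact_force: [1.7, 1.8, 1.9]
opening: 0.503
finger_force: 0.8
```

```bash
python3 -c "
from h import *
wr()"
```

```text
t 18.12 tool ang -1.4403 rad 0.1495 phi -1.4455 z 0.0646 Ftan 1.89 Frad 1.56 q [-0.28  0.87 -0.15  1.91  0.3   0.39 -0.53]
```

Request:
send_rows([
  [[0.0003,-0.013,0],[0,0,0.008]],
  [[0.0006,-0.025,0],[0,0,0.016]],
])

```text
clock: 18.38
tool_pos: [0.5248, 0.154, 0.0646]
eef_rot: [0.68, 0.733, 0.0, 0.0]
contact_force: [1.6, 1.5, 1.7]
opening: 0.496
finger_force: 0.8
```

Request:
send_rows([
  [[0.0003,-0.013,0],[0,0,0.008]],
  [[0.0006,-0.025,0],[0,0,0.016]],
])

```text
clock: 18.62
tool_pos: [0.5173, 0.1536, 0.0646]
eef_rot: [0.698, 0.716, 0.0, 0.0]
contact_force: [1.8, 1.0, 1.2]
opening: 0.498
finger_force: 0.9
```

```bash
python3 -c "
from h import *
wr()"
```

```text
t 18.62 tool ang -1.5418 rad 0.1494 phi -1.5462 z 0.0646 Ftan 1.8 Frad 0.99 q [-0.3   0.85 -0.12  1.95  0.26  0.35 -0.6 ]
```

Request:
send_rows([
  [[0.0003,-0.013,0],[0,0,0.008]],
  [[0.0006,-0.025,0],[0,0,0.016]],
])

```text
clock: 18.88
tool_pos: [0.5124, 0.1541, 0.0649]
eef_rot: [0.716, 0.698, 0.002, 0.001]
contact_force: [9.9, 1.4, -4.8]
opening: 0.498
finger_force: 5.0
```

Request:
send_rows([
  [[0.0003,-0.013,0],[0,0,0.008]],
  [[0.0006,-0.025,0],[0,0,0.016]],
])

```text
clock: 19.12
tool_pos: [0.5065, 0.1545, 0.0648]
eef_rot: [0.734, 0.679, 0.004, 0.002]
contact_force: [8.7, 1.1, -5.7]
opening: 0.498
finger_force: 5.0
```

```bash
python3 -c "
from h import *
wr()"
```

```text
t 19.12 tool ang -1.6142 rad 0.1487 phi -1.6478 z 0.0648 Ftan 8.57 Frad 1.77 q [-0.33  0.85 -0.09  1.99  0.22  0.31 -0.68]
```

Force rose to about 9 N, so the nut went tight near a tool angle of -1.56. About 18 mm more should kink the handle to roughly 0.25 rad.

Request:
send_rows([
  [[0.001,-0.013,0],[0,0,0.007]],
  [[0.002,-0.026,0],[0,0,0.014]],
  [[0.003,-0.039,0],[0,0,0.021]],
  [[0.004,-0.052,0],[0,0,0.028]],
  [[0.004,-0.052,0],[0,0,0.028]],
])

```text
clock: 19.75
tool_pos: [0.4904, 0.1558, 0.0648]
eef_rot: [0.763, 0.646, 0.003, 0.002]
contact_force: [8.4, -0.8, -5.1]
opening: 0.504
finger_force: 4.3
```

```bash
python3 - <<'E'
from h import *
from plant import snapshot
wr()
wrist("w6")
cv2.imwrite("pics/t6.png",snapshot("top")["img"])
cv2.imwrite("pics/s6.png",snapshot("scene")["img"])
E
```

```text
t 19.75 tool ang -1.7228 rad 0.1489 phi -1.7359 z 0.0648 Ftan 8.39 Frad 0.63 q [-0.36  0.84 -0.06  2.03  0.18  0.27 -0.74]
```

Request:
send_rows([
  [[0,0.015,0],[0,0,0]],
  [[0,0.03,0],[0,0,0]],
  [[0,0.04,0],[0,0,0]],
  [[0,0.04,0],[0,0,0]],
  [[0,0.04,-0.05],[0,0,0]],
  [[0,0.04,-0.15],[0,0,0]],
  [[0,0.04,-0.28],[0,0,0]],
  [[0,0.04,-0.4],[0,0,0]],
])

```text
clock: 20.9
tool_pos: [0.4987, 0.1543, 0.1868]
eef_rot: [0.762, 0.648, 0.0, 0.0]
contact_force: [0.3, -0.3, -0.1]
opening: 0.495
finger_force: 0.0
```

```bash
python3 -c "
from h import *
wr()"
```

```text
t 20.9 tool ang -1.6669 rad 0.1494 phi -1.733 z 0.1868 Ftan 0.32 Frad -0.21 q [-0.31  0.63 -0.13  1.93  0.14  0.59 -0.69]
```

Request:
send_rows([
  [[0,-0.1,-0.05],[0,0,0]],
  [[0.1,-0.22,-0.1],[0,0,0]],
  [[0.25,-0.34,-0.15],[0,0,0]],
  [[0.42,-0.44,-0.15],[0,0,0]],
  [[0.6,-0.53,-0.15],[0,0,0]],
  [[0.77,-0.6,-0.15],[0,0,0]],
  [[0.9,-0.62,-0.15],[0,0,0]],
  [[0.9,-0.62,-0.15],[0,0,0]],
])

```text
clock: 21.9
tool_pos: [0.3572, 0.4544, 0.2303]
eef_rot: [0.76, 0.649, 0.001, -0.001]
contact_force: [0.2, -1.1, -0.4]
opening: 0.5
finger_force: 0.0
```

```bash
python3 - <<'E'
from h import *
from plant import snapshot
wr()
t=snapshot("top")["img"];s=snapshot("scene")["img"];cv2.imwrite("pics/t7.png",t)
a=cv2.resize(t[170:260,240:340],(444,400),interpolation=cv2.INTER_CUBIC)
b=cv2.resize(s[195:285,250:340],(400,400),interpolation=cv2.INTER_CUBIC)[:,:356]
cv2.imwrite("pics/m7.png",cv2.vconcat([cv2.hconcat([a,b]),cv2.resize(t[140:280,140:480],(800,329))[:200]]))
E
```

```text
t 21.9 tool ang 2.3705 rad 0.2173 phi -1.728 z 0.2303 Ftan 0.32 Frad -1.04 q [-0.93  0.63 -0.09  1.73  0.07  0.78 -1.21]
```

View pics/m7.png

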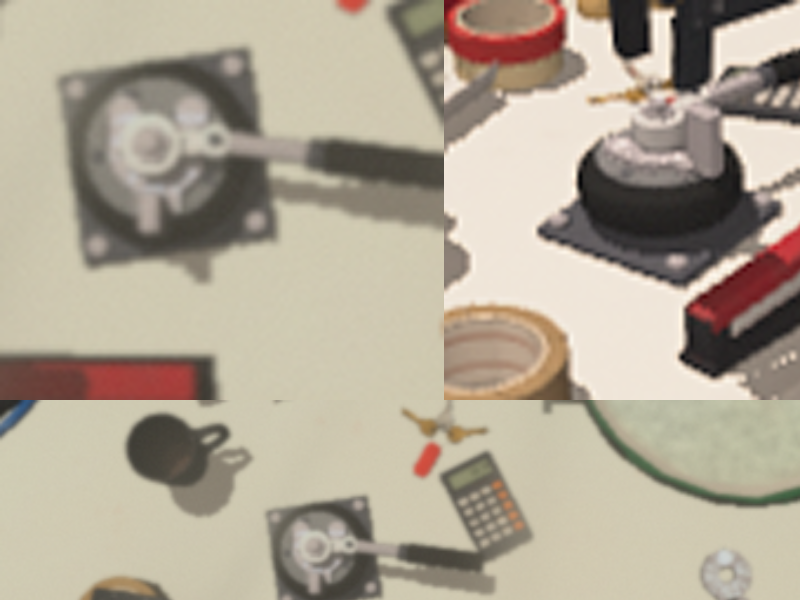

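The picture shows the washer home and flat, with the handle kinked downward relative to the head. The axle is at (150,140), the pin at (213,140) and the grip at (444,167). That puts the kink at only about 7–8°, right on the 8° limit, so I'll measure it properly.

```bash
cat > k.py <<'E'
from h import *
import sys
def grip(n,box):
    g=cv2.cvtColor(cv2.imread(f"pics/{n}.png"),cv2.COLOR_BGR2GRAY).astype(float)
    x0,x1,y0,y1=box; m=(g[y0:y1,x0:x1]<75).astype(np.uint8)
    k,l,st,ce=cv2.connectedComponentsWithStats(m)
    for j in range(1,k):
        if st[j,4]>60:
            ys,xs=np.nonzero(l==j); w=120-g[y0:y1,x0:x1][ys,xs]
            P=np.array([ray(a+x0,b+y0,.086)[:2] for a,b in zip(xs,ys)]); c=np.average(P,0,w)
            e,V=np.linalg.eigh(np.cov(P.T,aweights=w)); d=V[:,1]; d=d if d[1]<0 else -d
            L=np.array([.5145,.3012])-c
            print(n,st[j],"c",c,"dir",np.arctan2(d[1],d[0]),"len/wid",np.sqrt(e[::-1]*12),"axle offset from line",d[0]*L[1]-d[1]*L[0])
    return g
grip("top0",(300,335,155,190)); g=grip("t7",(305,350,185,225))
for n,b in(("top0",(266,296,186,212)),("t7",(266,296,192,212))):
    g=cv2.cvtColor(cv2.imread(f"pics/{n}.png"),cv2.COLOR_BGR2GRAY); print(n);print(g[b[2]:b[3],b[0]:b[1]])
E
python3 -c "import numpy as np;np.set_printoptions(linewidth=200,threshold=5000);exec(open('k.py').read())"
```

```text
top0 [  5   4  27  22 184] c [0.60672297 0.17977871] dir -0.9202224092242561 len/wid [0.08646477 0.01654013] axle offset from line 0.0001528042981076283
t7 [  8  18  27   8 143] c [0.50270864 0.16031074] dir -1.7194659328141642 len/wid [0.06746677 0.01597185] axle offset from line -0.009207588461737373
top0
[[ 93  88  83  80  79  79  77  76  74  74  72  73  68  71  67  67  64  66  65  64  72  76  85  96 122 145 153 149 146 152]
 [ 86  83  83  83  85  92  95  94  94  96  97  94  89  84  78  71  66  66  65  65  62  70  81 102 126 149 159 157 151 148]
 [ 86  89  92  97 102 112 121 122 120 121 121 120 116 108 100  90  80  72  73  72  72  80 102 128 143 149 156 156 146 136]
 [ 97 103 109 114 117 122 128 128 127 127 128 128 126 123 122 115 106 102 101 105 108 116 134 151 156 154 152 143 130 111]
 [117 123 112 108 110 119 128 127 129 127 128 129 129 128 128 127 133 142 149 152 154 156 157 158 158 151 139 122 106  94]
 [126 123 110 100 100 115 125 127 126 128 127 128 127 130 128 134 152 172 175 174 176 174 161 154 148 135 114  97  91  90]
 [127 124 111 102 108 117 125 126 128 129 128 128 127
[... 4171 characters left out ...]
161 169 183 181 150 114 105 110 111 110 103  92  93  95  94  84  72  67  65  66  67]
 [173 177 179 186 191 193 192 191 189 186 185 177 154 124 105 109 123 131 127 113  92  89  88  90  80  72  67  64  65  65]
 [166 173 174 175 179 182 182 181 181 177 164 143 119 106 107 119 145 164 149 117  95  91  95  95  85  68  64  66  64  63]
 [152 168 175 182 177 161 152 144 139 134 123 111 106 107 111 131 161 170 143 108  95  97 104 105  87  71  64  63  64  64]
 [140 154 170 184 182 169 151 127 118 116 113 109 110 114 130 152 162 146 117 104 100 104 108 100  79  68  67  65  62  66]
 [130 140 155 170 176 172 162 149 144 141 137 129 135 144 152 157 143 121 113 116 114 110 101  88  72  66  68  66  64  69]]
```

The three kink estimates agree: 0.22 rad from tool travel, 0.23 from the handle line's offset, and about 0.19 from the pin. All are clearly past the click at 0.14 and well under 0.40. The gripper is clear, so I'll hand in.

```bash
python3 -c "
from plant import *
print(finish_job())"
```

```text
the job is handed in; nothing more can be done
None
```

The job is handed in: the C-washer is home and flat under the nut and released, the nut is tight, and the wrench is clicked with its handle kinked about 0.2 rad (limits 0.14 to 0.40), using about 22 s of the 61 s allowed.

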